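Hold the capsule plate half down with the tamper

TASK

Lift the orange-handled tamper up and off its forked hook on the rack, set its round steel foot upright on the middle of the black pad of the green capsule filling frame, and press the sprung orange plate down to half of its 24 mm travel, so that the capsules stand proud for filling. Never push the plate to the bottom of its travel (that cracks the capsules), and leave the blue-handled scraper hanging on its hook and the jar between rack and frame where it stands. Finish while still gripping the tamper and holding the plate steadily at half travel.

Things in the scene. Friction and masses are not known exactly. Their poses are not given: they have to be found in the camera images.
- tamper: Hand tamper hanging upright on either hook of the rack, 165 mm tall, 0.3 kg. Origin: centre of the foot's underside; z up along the tool. Steel foot 44 mm dia, 12 mm thick; stem 14 mm dia; collar 32 mm dia from 95 to 101 mm (rests on the hook); square orange handle 26 x 26 mm from 101 to 165 mm, faces square to the tool's x and y. Grip the handle from above near 140 mm.
- rack: Fixed steel rack with two forked hooks. Origin: midway between the two slots, at table level; z up. Slots at x = 0, y = +60 and -60 mm; the forks open to the rack's own -x (roughly towards the robot). Base plate 130 x 220 x 12 mm; hanging feet are 40 mm above the table. Nothing of the rack is higher than 147 mm.
- forks (a point): Point midway between the two forks, level with the prong tops (135 mm), axes as the rack. Each fork: two prongs 20 mm apart, ending 24 mm to -x of the slot centre in lips turned up 12 mm. Raise a tool 13 mm or more (25 to 30 is comfortable; the foot meets the prongs at 75), then draw it 60 mm or more to the rack's -x; only then raise it further.
- scraper: The other hanging tool, left alone: blue handle, collar and stem like the tamper's but a flat white blade 42 mm wide instead of the foot, 165 mm tall, so its top is 205 mm above the table: carry the tamper round it. Origin: centre of the blade's lower edge, z up.
- press: Fixed capsule filling frame: green open tray 180 x 180 x 45 mm, with four 8 mm steel guide posts (132 x 132 mm apart, tops at 90 mm) that carry the sprung orange plate. Origin: centre of the underside at table level, z up. On its +x side a white upright scale with a green band; the plate's red pointer beside it stands level with the middle of the band at half travel.
- pad (a point): Centre of the top face of the black rubber pad (60 mm dia, 4 mm high) in the middle of the orange plate (150 x 150 mm with rows of capsule holes); 82 mm above the table at rest, and it sinks with the plate.
- plate (a joint): Downward travel of the sprung orange plate in m: 0 at rest (up), 0.024 at the bottom stop, 0.012 half. It starts to move at about 4.7 N and then takes 0.6 N more per mm: about 12 N in all at half travel, about 19 N at the bottom. It springs back when let go.
- jar0: Amber jar with a gold lid standing between the rack and the filling frame, 70 mm dia, 105 mm tall, to be left alone. Origin: centre of the underside. (Other jars, a red basin and a carton stand farther back.)
There are look-alikes about, which are no part of the job. What is shaped like the tamper but turquoise is not meant.

How it is judged:
On the way, in this order (a step that is already met when the one before it is completed fails the run):
1. the gripped tamper is lifted off its hook and clear of the rack (distance of tamper from where it was at the start of the episode above 0.05 m and height (world z) of tamper above 0.05 m and contact force between tamper and rack below 0.1 N and contact force between the fingers and tamper above 1 N), for 0.2 s.
2. the plate is pressed to half travel (8 to 16 mm) by the tamper's foot on the pad (value of joint plate between 0.008 and 0.016 m and contact force between tamper and press above 4 N and horizontal distance between tamper and pad below 0.018 m and angle between tamper's own z axis and vertical below 0.15 rad and contact force between the fingers and tamper above 1 N and contact force between each of the arm, the fingers and press below 0.5 N), for 0.5 s.
At the end, for the whole second after the job is handed in: The gripped tamper presses the pad (over 4 N), upright within 0.15 rad, foot within 18 mm of the pad centre; the plate is still at 8 to 16 mm of travel; the robot does not touch the frame; scraper and jar within 30 mm of their starts (all of step 2 and velocity of joint plate between -0.004 and 0.004 m/s and contact force between tamper and rack below 0.1 N and distance of each of scraper, jar0 from where it was at the start of the episode below 0.03 m); the arm keeps its last pose, push and grip.
It fails at once if the plate is pushed to the bottom (beyond 22 mm) (value of joint plate above 0.022 m).
It fails at once if the scraper is knocked off or moved more than 30 mm (distance of scraper from where it was at the start of the episode above 0.03 m).
It fails at once if the jar between rack and frame is moved more than 30 mm (distance of jar0 from where it was at the start of the episode above 0.03 m).
It also fails if it takes over 48 s, if anything falls off the work surface, if the arm or the gripper's body presses on something with over 40 N, if the wrist force passes 120 N, or if a joint passes its speed limit or range.

ROBOT

A 6-joint arm with a two-finger parallel gripper is mounted at the origin on the work surface. World frame = base frame: x ahead of the robot, y to its left, z up, the work surface at z = 0. Lengths are in m, angles in rad, forces in N, time in s.
With the tool pointing down it reaches from about 0.3 to 0.875 m from the base axis. Payload 4.2 kg.
Tool frame: the origin (TCP) lies at the very end of the fingers, on their centre line; the grasp point (between the pads) lies 19 mm behind it; z points along the fingers, y is the line along which they close (so a half turn about z gives the same grasp; the last joint's range is limited). The gripper opens to 85 mm and grips with 20 to 120 N. Pads are 22 mm wide; open, the fingers measure 114 mm over their backs; the gripper's body (76 mm by 85 mm) begins 54 mm behind the grasp point. The pads swing forward as they close: fully open they stand 13 mm farther back than shut.
Start: joints at [-0.02, 0.32, 1.565, -0, 1.257, -0.02], TCP at [0.575, 0, 0.231] pointing down, gripper open.
Joint ranges: [-3.11, 3.11], [-0.84, 2.01], [0.21, 2.61], [-1.34, 4.49], [0.05, 2.63], [-2.56, 2.56]. Speed limits (rad/s): [2.57, 2.57, 3.14, 3.14, 3.14, 3.14].

INTERFACE

Orientations are given as a rotation vector (axis times angle).
In Python, from cell import bot, solver, state, vision, job gives the robot as it stands. Calls block until the motion is done:
- bot.reach(position, orientation): joint-space move of the TCP to a pose.
- bot.servo_line(position, frame=None, speed=0.15, force_limit=None): straight line of the TCP; frame=None keeps the orientation; speed is the mean speed in m/s. With force_limit (N) it stops when the force on the tool has changed by that much, and returns True; else False.
- bot.movej(angles): joint-space move.
- bot.gripper_to(opening, grasp_force=None): finger opening in m; grasp_force is the grip in N (None keeps the last); returns when the fingers have stopped.
- bot.sleep(seconds).
- solver.ik(position, orientation): joint angles nearest the present ones, or None.
- state(): the state.
- vision.capture(name): name is "scene" or "side" or "wrist"; returns the picture (480x640x3 uint8, red, green, blue); there is no depth.
- vision.get_calibration(name): a dict with "mtx" (3x3 intrinsics, pixels), "dist" ([k1, k2, p1, p2, k3] as OpenCV has them; the pictures are not rectified), "R" (3x3) and "t" (3): a world point X has camera coordinates R X + t. Camera axes: x right, y down, z forward; pixel columns grow to the right and rows downward; lengths in m; the calibration is good to about 2 mm. A picture is of the moment at which its call begins: read the wrist's pose just before it. get_calibration takes no time and is no camera call; for the wrist camera it gives the pose at the moment of the call.
A pose or a line that the arm cannot do raises bot.PlanningError and nothing moves.
- job.close_job(): hands the job in; it is judged then, once.
The state is a dict: "clock": time; "joint_positions": joint angles; "qd": joint speeds; "joint_efforts": joint torques, N m; "position": TCP position; "tool_rot": TCP orientation; "wrist_force": force on the tool from outside, world axes, zero at the start; "wrist_torque": the same for the moment, N m; "grip_width": finger opening in m; "grip_force": force on a finger pad.
Only numpy, scipy, OpenCV 4.12 (cv2) and the standard library are available. Lean on these libraries where they do the work, as an engineer would, in place of code of your own. Each camera call takes 0.05 s, during which the arm holds its last target. There are 200 camera calls.

## Working session

There is one attempt and no reset: what is moved stays moved. The work goes in short steps, each a Python script; the robot and the scene stay as the last script left them, time stands still between calls to the robot, and variables do not carry over. Pictures are saved under pics/ and viewed, at most 10 in all, crops included, and the job is handed in when it is done.

```bash
mkdir -p pics; ls; python3 - <<'E'
from cell import bot, solver, state, vision, job
import cv2, numpy as np
for n in ("scene","side"):
    im=vision.capture(n); cv2.imwrite(f"pics/{n}0.png",im[:,:,::-1])
    c=vision.get_calibration(n); R=np.array(c["R"]);t=np.array(c["t"]); print(n,np.round(-R.T@t,3),np.round(R[2],2),np.round(c["mtx"],0).tolist(),c["dist"])
s=state(); print(s["clock"],s["position"],s["tool_rot"],s["wrist_force"])
E
```

```text
pics
scene [1.048 0.445 1.051] [-0.4  -0.44 -0.8 ] [[526.0, 0.0, 317.0], [0.0, 526.0, 229.0], [0.0, 0.0, 1.0]] [-0.07304098  0.          0.          0.          0.        ]
side [ 0.21  -1.248  0.807] [ 0.25  0.84 -0.48] [[594.0, 0.0, 315.0], [0.0, 594.0, 237.0], [0.0, 0.0, 1.0]] [0.01407643 0.         0.         0.         0.        ]
0.1 [5.74595697e-01 2.50690643e-05 2.30571874e-01] [-2.22058850e+00 -2.22068263e+00  1.69206540e-03] [-0.30527902  0.90063204  0.07983757]
```

View pics/scene0.png

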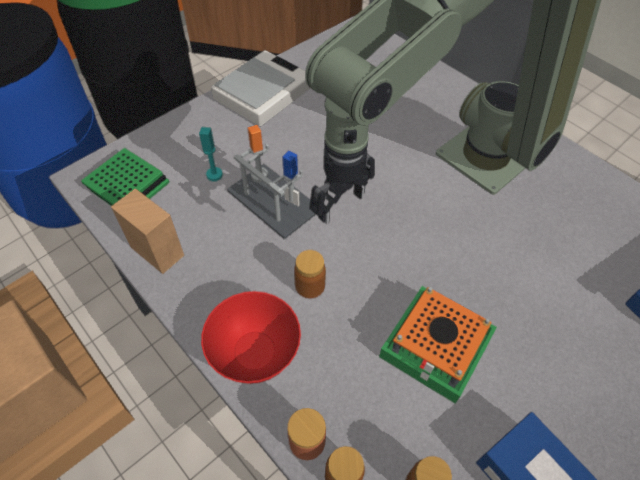

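View pics/side0.png

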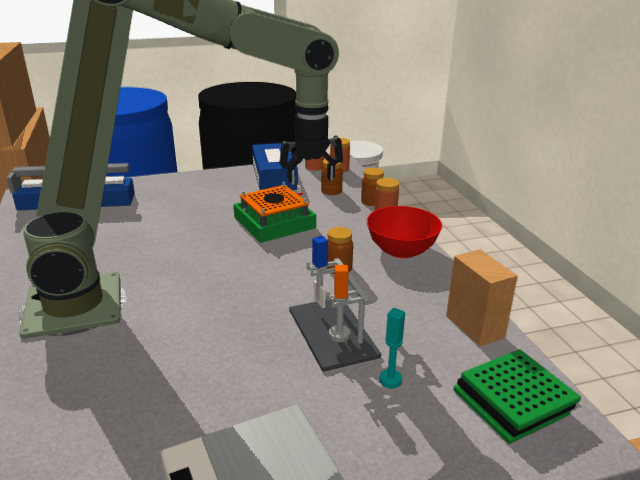

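The scene view shows three lookalikes: the orange-handled tamper (255,138), the turquoise tool (207,140, not meant) and the blue scraper (290,165). The orange plate with its black pad is at (443,330), and the plain green board at (125,178) is not the press. The jar is at (310,270). In the side view the orange handle is at (341,282), blue at (320,252), turquoise at (395,328) and the pad at (274,198). I'll measure these and check the orange choice in a close crop.

```bash
cat > h.py <<'E'
from cell import bot, solver, state, vision, job
import cv2, numpy as np
from scipy.spatial.transform import Rotation as Ro
def cal(n):
    c=vision.get_calibration(n); return [np.array(c[k],float) for k in ("mtx","dist","R","t")]
def ray(c,px):
    K,D,R,t=c; u=cv2.undistortPoints(np.array([[px]],float),K,D)[0,0]
    d=R.T@np.array([u[0],u[1],1]); return -R.T@t, d/np.linalg.norm(d)
def onz(c,px,z):
    o,d=ray(c,px); return o+d*(z-o[2])/d[2]
def tri(c1,p1,c2,p2):
    o1,d1=ray(c1,p1);o2,d2=ray(c2,p2)
    s=np.linalg.lstsq(np.c_[d1,-d2],o2-o1,rcond=None)[0]
    a,b=o1+s[0]*d1,o2+s[1]*d2; return (a+b)/2,np.linalg.norm(a-b)
HUE=dict(orange=((5,150,90),(16,255,255)),blue=((108,150,60),(125,255,255)),teal=((82,120,40),(96,255,255)),
  black=((0,0,0),(180,255,45)),gold=((14,120,110),(24,255,255)))
def blob(im,col,box):
    """largest blob of a colour in box x0,y0,x1,y1 -> contour in full pixels"""
    x0,y0,x1,y1=box; hsv=cv2.cvtColor(np.ascontiguousarray(im[y0:y1,x0:x1]),cv2.COLOR_RGB2HSV)
    m=cv2.inRange(hsv,*HUE[col]); cs,_=cv2.findContours(m,cv2.RETR_EXTERNAL,cv2.CHAIN_APPROX_NONE,offset=(x0,y0))
    return max(cs,key=cv2.contourArea)
def cen(c):
    m=cv2.moments(c); return np.array([m["m10"],m["m01"]])/m["m00"]
def down(a):
    "tool pointing down, closing line (tool y) along world angle a"
    y=np.array([np.cos(a),np.sin(a),0]); z=np.array([0,0,-1.]); return Ro.from_matrix(np.c_[np.cross(y,z),y,z]).as_rotvec()
E
python3 - <<'E'
from h import *
a,b=vision.capture("scene"),vision.capture("side"); A,B=cal("scene"),cal("side")
for n,ba,bb in (("orange",(240,120,268,158),(330,260,352,303)),("blue",(278,145,302,182),(308,232,332,270)),("teal",(195,120,225,160),(380,305,410,350)),("black",(425,312,462,348),(258,190,292,208))):
    ca,cb=blob(a,n,ba),blob(b,n,bb); pa,pb=cen(ca),cen(cb)
    P,e=tri(A,pa,B,pb); print(n,pa.round(1),pb.round(1),cv2.contourArea(ca),cv2.contourArea(cb),P.round(4),round(e,4))
    if n=="black": print("pad on z",onz(A,pa,.082).round(4),onz(B,pb,.082).round(4))
print("lid scene~",onz(A,(310,261),.105).round(3), "side",onz(B,(340,233),.105).round(3))
# plate corners (scene) on z=.078
c=blob(a,"orange",(370,270,510,400)); r=cv2.boxPoints(cv2.minAreaRect(c)); print("plate", [onz(A,p,.078)[:2].round(3).tolist() for p in cv2.approxPolyDP(cv2.convexHull(c),12,True)[:,0].astype(float)])
x=np.hstack([cv2.resize(a[105:245,180:330],None,fx=2.6,fy=2.6),cv2.resize(b[220:360,285:435],None,fx=2.6,fy=2.6)])
cv2.imwrite("pics/crop1.png",x[:,:,::-1])
E
```

```text
orange [255.1 137.8] [340.9 280.2] 237.5 426.0 [ 0.5394 -0.3278  0.1755] 0.0025
blue [290. 164.] [319.8 251.4] 265.5 387.5 [ 0.5326 -0.208   0.1747] 0.0032
teal [206.8 141.4] [394.8 328.2] 256.5 577.5 [ 0.6085 -0.441   0.1273] 0.0017
black [443.1 329.8] [273.6 197.6] 449.0 110.0 [0.5428 0.2774 0.0815] 0.0023
pad on z [0.5419 0.2779 0.082 ] [0.5434 0.275  0.082 ]
lid scene~ [ 0.642 -0.014  0.105] side [ 0.644 -0.021  0.105]
plate [[0.499, 0.192], [0.456, 0.333], [0.596, 0.367], [0.632, 0.224]]
```

View pics/crop1.png

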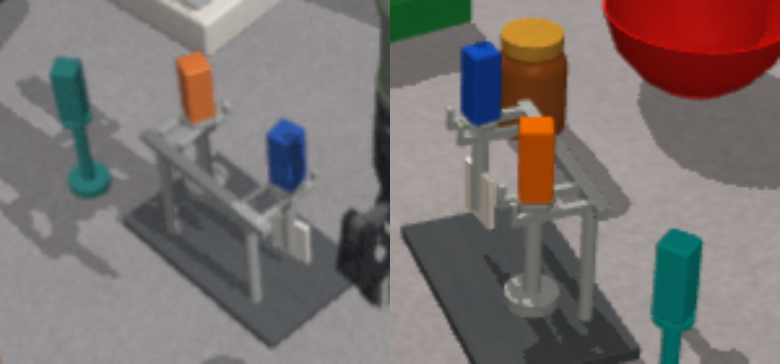

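The crop confirms it: the orange handle has the round steel foot, and the blue one has the white blade. The handles are 120 mm apart at z ≈ 0.175, as described, so rack yaw is about +3°. Next I'll move above the tamper and look with the wrist camera.

```bash
python3 - <<'E'
from h import *
for a in (0.057,0.057+np.pi/2,0.057-np.pi/2):
    for p in ((.539,-.328,.33),(.539,-.328,.161),(.465,-.332,.35),(.543,.277,.35),(.543,.277,.19)):
        q=solver.ik(p,down(a)); print(round(a,2),p,None if q is None else np.round(q,2))
bot.reach((.52,-.325,.33),down(.057))
c=cal("wrist"); im=vision.capture("wrist"); cv2.imwrite("pics/w1.png",im[:,:,::-1])
K,D,R,t=c; print(state()["clock"],(-R.T@t).round(3),R[2].round(2))
print(cv2.projectPoints(np.array([[.539,-.328,.205]]),cv2.Rodrigues(R)[0],t,K,D)[0].ravel())
E
```

```text
0.06 (0.539, -0.328, 0.33) [-0.56  0.37  1.24 -0.    1.53 -0.62]
0.06 (0.539, -0.328, 0.161) [-0.56  0.46  1.53 -0.    1.15 -0.62]
0.06 (0.465, -0.332, 0.35) [-0.64  0.27  1.35 -0.    1.53 -0.7 ]
0.06 (0.543, 0.277, 0.35) [ 0.45  0.33  1.25 -0.    1.56  0.4 ]
0.06 (0.543, 0.277, 0.19) [ 0.45  0.4   1.55 -0.    1.19  0.4 ]
1.63 (0.539, -0.328, 0.33) [-0.56  0.37  1.24 -0.    1.53 -2.19]
1.63 (0.539, -0.328, 0.161) [-0.56  0.46  1.53 -0.    1.15 -2.19]
1.63 (0.465, -0.332, 0.35) [-0.64  0.27  1.35 -0.    1.53 -2.27]
1.63 (0.543, 0.277, 0.35) [ 0.45  0.33  1.25  0.    1.56 -1.17]
1.63 (0.543, 0.277, 0.19) [ 0.45  0.4   1.55  0.    1.19 -1.17]
-1.51 (0.539, -0.328, 0.33) [-0.56  0.37  1.24 -0.    1.53  0.95]
-1.51 (0.539, -0.328, 0.161) [-0.56  0.46  1.53 -0.    1.15  0.95]
-1.51 (0.465, -0.332, 0.35) [-0.64  0.27  1.35 -0.    1.53  0.87]
-1.51 (0.543, 0.277, 0.35) [ 0.45  0.33  1.25 -0.    1.56  1.97]
-1.51 (0.543, 0.277, 0.19) [ 0.45  0.4   1.55 -0.    1.19  1.97]
1.55 [ 0.515 -0.248  0.472] [ 0.02 -0.3  -0.95]
[342.35886476 237.64089595]
```

View pics/w1.png

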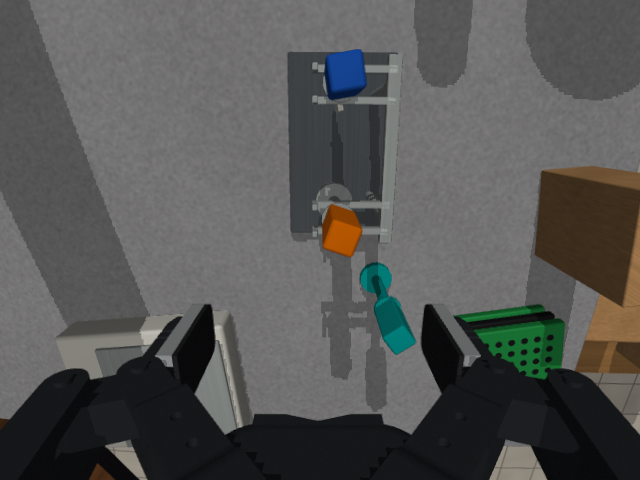

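The wrist view shows the orange handle at (342,232), turned about 20° relative to the rack, with turquoise at (395,325) and blue at (346,73). I'll take the handle yaw from the corners of its top face.

```bash
python3 - <<'E'
from h import *
c=cal("wrist"); im=vision.capture("wrist")
k=blob(im,"orange",(305,190,380,275)); p=cv2.approxPolyDP(cv2.convexHull(k),3,True)[:,0]
for q in p: print(q, onz(c,q.astype(float),.205)[:2].round(4))
hsv=cv2.cvtColor(np.ascontiguousarray(im),cv2.COLOR_RGB2HSV)
print(hsv[200:262:4,342,2], hsv[200:262:4,335,2],hsv[200:262:4,350,2])
x=cv2.resize(im[190:275,295:395],None,fx=6,fy=6,interpolation=cv2.INTER_CUBIC); cv2.imwrite("pics/w1c.png",x[:,:,::-1])
E
```

```text
[330 205] [ 0.5278 -0.3026]
[352 211] [ 0.5448 -0.3062]
[360 226] [ 0.5519 -0.3176]
[351 256] [ 0.5471 -0.3425]
[323 247] [ 0.5245 -0.3363]
[322 227] [ 0.5228 -0.3201]
[ 83 118 129 132 132 132 184 181 180 179 179 177 174 171  87  87] [ 53 118 131 133 134 163 182 181 180 180 179 178 175 116  90  91] [ 84 130 111 130 131 132 140 181 180 178 177 176 173 172 130  87]
```

View pics/w1c.png

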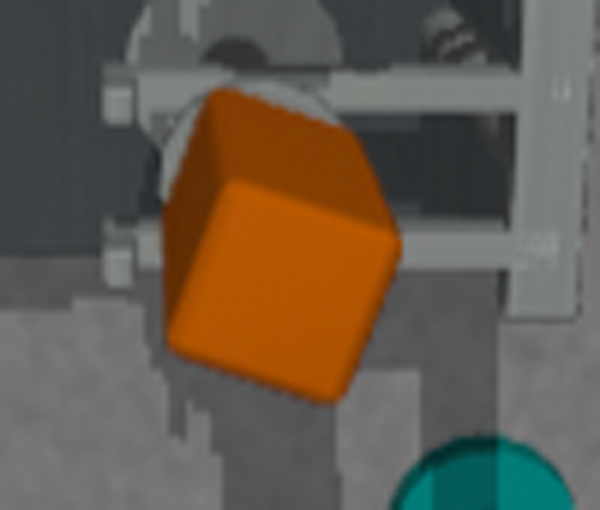

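```bash
python3 - <<'E'
from h import *
c=cal("wrist"); im=vision.capture("wrist"); hsv=cv2.cvtColor(np.ascontiguousarray(im),cv2.COLOR_RGB2HSV)
m=cv2.inRange(hsv,(5,150,155),(16,255,255)); m[:195]=0;m[270:]=0;m[:,:305]=0;m[:,380:]=0
k=max(cv2.findContours(m,cv2.RETR_EXTERNAL,cv2.CHAIN_APPROX_NONE)[0],key=cv2.contourArea)
W=np.array([onz(c,p,.205)[:2] for p in k[:,0].astype(float)],np.float32)*1000
(cx,cy),(w,h),ang=cv2.minAreaRect(W); print(cx,cy,w,h,ang)
yaw=np.radians((ang+45)%90-45); C=np.array([cx,cy])/1000
if not(abs(w-26)<5 and abs(h-26)<5 and np.hypot(*(C-[.539,-.328]))<.01): raise SystemExit("check")
bot.gripper_to(.065)
bot.reach((*C,.28),down(yaw)); 
hit=bot.servo_line((*C,.161),speed=.1,force_limit=8)
print("hit",hit,state()["position"],state()["wrist_force"].round(2) if hasattr(state()["wrist_force"],"round") else state()["wrist_force"],yaw)
if not hit:
    bot.gripper_to(.02,60); s=state(); print(s["grip_width"],s["grip_force"],s["wrist_force"],s["clock"])
for n in("side","scene"): cv2.imwrite(f"pics/{n}1.png",vision.capture(n)[:,:,::-1])
E
```

```text
538.5860595703125 -327.8096008300781 23.487548828125 23.0965633392334 74.01583862304688
hit False [ 0.53900936 -0.32806659  0.1617997 ] [-0.8   0.01  0.88] -0.2789762441979425
0.025816259275844716 59.15511131286621 [ 0.4387555  -0.55810748  1.29725476] 4.1917
```

```bash
python3 -c "
import cv2,numpy as np
a=cv2.imread('pics/scene1.png')[80:260,160:340];b=cv2.imread('pics/side1.png')[190:370,260:440]
cv2.imwrite('pics/g1.png',cv2.resize(np.hstack([a,b]),None,fx=2.2,fy=2.2))"
```

```text
(no output)
```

View pics/g1.png

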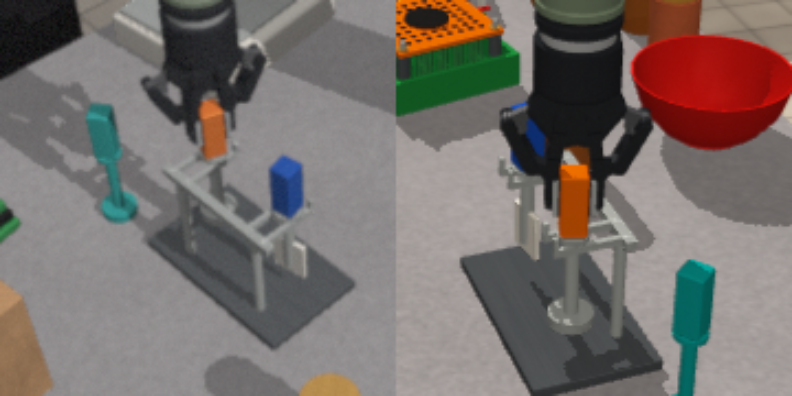

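The grip is good: width is 25.8 mm and the pads sit on two faces of the handle. Now lift, draw out along the rack's -x, raise and carry above the pad.

```bash
python3 - <<'E'
from h import *
p=np.array(state()["position"])
p2=p+[0,0,.027]; print(bot.servo_line(p2,speed=.06,force_limit=15),state()["wrist_force"])
p3=p2-.078*np.array([np.cos(.057),np.sin(.057),0]); print(bot.servo_line(p3,speed=.08,force_limit=10),state()["wrist_force"])
s=state(); print(s["position"],s["grip_width"],s["clock"])
if np.linalg.norm(np.array(s["position"])-p3)<.005:
    bot.servo_line((p3[0],p3[1],.36),speed=.15); 
    bot.reach((.5425,.2765,.36),s["tool_rot"]); bot.servo_line((.5425,.2765,.245),speed=.12)
    bot.sleep(.3); s=state(); print(s["position"],s["wrist_force"],s["grip_width"],s["clock"])
for n in("side","scene","wrist"): cv2.imwrite(f"pics/{n}2.png",vision.capture(n)[:,:,::-1])
a=cv2.imread('pics/scene2.png')[230:410,350:530];b=cv2.imread('pics/side2.png')[90:270,180:360]
cv2.imwrite('pics/p1.png',cv2.resize(np.hstack([a,b]),None,fx=2.2,fy=2.2))
E
```

```text
False [ 0.05488431 -1.05085457 -2.87186082]
False [ 0.24777336  0.28457461 -3.19127214]
[ 0.46168526 -0.33253419  0.18856807] 0.025252146641984958 6.025
[0.54260321 0.27657452 0.2454368 ] [ 0.68362366  0.5245355  -3.28408039] 0.025366868878902552 10.925
```

View pics/p1.png

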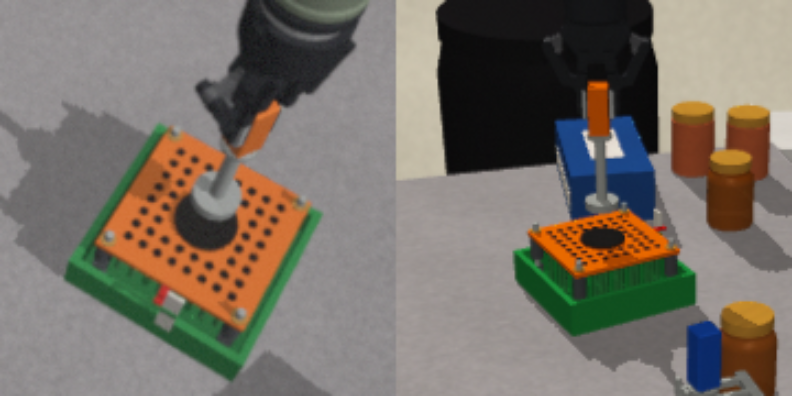

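The tamper hangs upright above the pad, with its foot at scene (449,317) and side (274,182). I'll check the foot's position by triangulation, then go down to contact and press in small steps, watching force and height.

```bash
python3 - <<'E'
from h import *
P,e=tri(cal("scene"),(448.6,317),cal("side"),(273.6,182)); print("foot top",P.round(4),round(e,4))
p=np.array(state()["position"]); f0=np.array(state()["wrist_force"])
if np.hypot(*(P[:2]-[.5425,.2765]))>.012: raise SystemExit("foot off")
hit=bot.servo_line((p[0],p[1],.208),speed=.06,force_limit=4); print(hit,state()["position"])
if not hit: hit=bot.servo_line((p[0],p[1],.196),speed=.015,force_limit=4)
s=state(); print(hit,s["position"],np.array(s["wrist_force"])-f0)
z=s["position"][2]; tgt=z
while state()["clock"]<35:
    s=state(); f=s["wrist_force"][2]-f0[2]
    print(round(tgt,4),round(s["position"][2],4),round(f,2),round(s["grip_width"],4))
    if f>8.5 or z-s["position"][2]>.009: break
    tgt-=.0015; bot.servo_line((p[0],p[1],tgt),speed=.01); bot.sleep(.2)
s=state(); print(s["clock"],s["position"],np.array(s["wrist_force"])-f0,s["grip_force"])
for n in("side","scene"): cv2.imwrite(f"pics/{n}3.png",vision.capture(n)[:,:,::-1])
a=cv2.imread('pics/scene3.png')[260:400,370:510];b=cv2.imread('pics/side3.png')[140:250,220:330]
cv2.imwrite('pics/p2.png',np.hstack([cv2.resize(a,(390,390),interpolation=cv2.INTER_CUBIC),cv2.resize(b,(390,390),interpolation=cv2.INTER_CUBIC)]))
E
```

```text
foot top [0.5421 0.2752 0.132 ] 0.0059
False [0.54274774 0.27664463 0.20820601]
True [0.54269254 0.27661939 0.20200687] [1.36979492 0.27934266 4.63038192]
0.202 0.202 4.63 0.0254
0.2005 0.2008 4.75 0.0254
0.199 0.1992 6.61 0.0256
0.1975 0.1978 6.92 0.0254
0.196 0.1965 8.36 0.0253
0.1945 0.1952 8.49 0.0252
0.193 0.1938 9.87 0.0254
15.2917 [0.54284896 0.27668528 0.1938471 ] [ 2.02155043 -0.24551382  9.86980741] 60.165653228759766
```

View pics/p2.png

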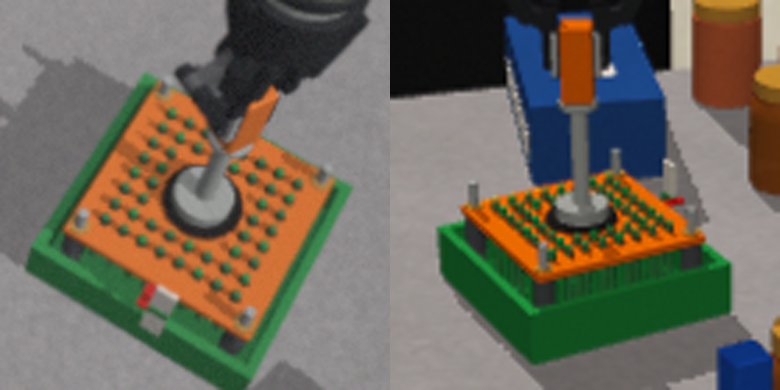

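The foot is centred on the pad and the plate is partly down. Height and force both give about 9 mm of travel. I'll press about 3 mm more to 12 N, check that it's steady, and cross-check plate travel in the side picture.

```bash
python3 - <<'E'
from h import *
f0=-3.284; p=state()["position"]; tgt=.193
for i in range(4):
    s=state(); f=s["wrist_force"][2]-f0; print(round(tgt,4),round(s["position"][2],4),round(f,2))
    if f>11.6 or s["position"][2]<.1912: break
    tgt-=.001; bot.servo_line((.5425,.2765,tgt),speed=.01); bot.sleep(.4)
for i in range(3):
    bot.sleep(.4); s=state(); print(np.round(s["position"],4),np.round(s["wrist_force"],2),round(s["grip_force"],1),round(s["clock"],1))
A,B=cal("scene"),cal("side"); a,b=vision.capture("scene"),vision.capture("side")
cv2.imwrite("pics/side4.png",b[:,:,::-1])
# plate travel: shift of its mask between rest (side0) and now, leftmost & lowest corner
r=cv2.cvtColor(cv2.imread("pics/side0.png"),cv2.COLOR_BGR2RGB)
for n,im in(("rest",r),("now",b)):
    k=cv2.convexHull(blob(im,"orange",(228,178,320,225)))[:,0]; print(n,k[k[:,0].argmin()],k[k[:,1].argmax()],k[k[:,0].argmax()])
for z in(.078,.066):
    print(z,cv2.projectPoints(np.array([[.499,.192,z]]),cv2.Rodrigues(B[2])[0],B[3],B[0],B[1])[0].ravel().round(1))
E
```

```text
0.193 0.1939 10.98
0.192 0.193 10.97
0.191 0.1921 11.87
[0.5428 0.2767 0.1921] [ 0.96 -0.69  8.58] 60.2 17.1
[0.5428 0.2767 0.1921] [ 1.32 -0.55  9.21] 60.2 17.5
[0.5429 0.2767 0.1921] [ 1.9 -0.3  8.9] 60.2 17.9
rest [240 196] [263 216] [308 203]
now [240 200] [265 219] [308 206]
0.078 [264.7 213. ]
0.066 [264.9 216.9]
```

Three estimates agree on about 11.5–12 mm of travel: 12.2 N of force, 11.5 mm of height change, and 3–4 px of the 3.9 px expected in the image. The hold is steady, so I'm handing in.

```bash
python3 -c "
from cell import job
print(job.close_job())"
```

```text
the job is handed in; nothing more can be done
None
```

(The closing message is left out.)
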